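# Set the driver's clutch and lock it in its bench holder

### The job

The cordless driver standing nose-up in its bench holder is about to be used: turn its clutch collar so that the pointer stands at 6 on the scale, and swing the holder's hold-down bar fully down across the driver. Either may be done first. Leave the spare battery and the jar beside the holder where they are.

Things in the scene. Friction and masses are not known exactly. Their poses are not given: they have to be found in the camera images.
- holder: Plywood bench holder, bolted down; a yellow/black cordless pistol driver is fixed in it, nose up, leaning 35 deg from vertical to the holder's -x (robot side). Origin on the bench; x away from the robot side, y left, z up. Base plate x -170 to +100, y +-100, 15 mm thick. Pistol grip and black battery foot hang below the nose on the -x side, under 150 mm high, y +-36 mm.
- collar_centre (a point): Centre of the clutch collar, on the driver's axis, 210 mm up. Axes fixed to the driver: z along its axis out of the nose, x square to it, towards scale mark 5. Collar: plain round grey ring, 50 mm diameter, z -13 to +13 mm; grip it across its diameter with the fingers along the axis, at any angle. In front of it only the bit socket. Behind z -14 mm: fixed black gear housing, 72 mm diameter.
- collar (a joint): Angle of the collar, growing clockwise as seen from the nose. Detents hold it at nine settings 20 deg (0.349 rad) apart: 0 = setting 1, 1.745 rad = setting 6, 2.793 rad = setting 9. A detent takes about 0.15 N m to pass; let go, the collar is pulled to the nearest setting within half a second.
- scale_mid (a point): Scale mark 5, the twice as wide middle one of nine white marks on the front rim of the black gear housing, 31 mm from the axis, on the side away from the pistol grip. The marks are 20 deg apart; seen from the nose, 6, 7, 8, 9 follow it clockwise and 4, 3, 2, 1 anticlockwise. Axes as collar_centre.
- pointer (a point): Tip of the collar's pointer, 31 mm from the axis: a small white tab (5 mm wide, on the rearmost 4 mm of the collar only, standing 6.5 mm out from its side) beside the marks, continued as a white line along the collar's side and on its front face. It turns with the collar.
- socket_tip (a point): Front end of the steel bit socket, 18 mm diameter, standing 20 mm out of the collar's front, on the axis, 33 mm from collar_centre. It turns with the collar.
- bar_hinge (a point): Hinge of the hold-down bar, between two steel uprights (8 x 30 mm, 172 mm high, one on each side along x) on the holder's left (+y) side, 163 mm above the bench. Axes as the holder's; the hinge axis is along x.
- bar (a joint): Opening angle of the hold-down bar: 0 is closed, bar level, pointing along the holder's -y across the motor housing, against a firm stop; 1.57 is upright; at most 1.7. The hinge is stiff (0.15 N m): the bar stays where it is left, and about 2 N on the handle moves it.
- bar_handle (a point): Middle of the handle's upper face, 149 mm along the bar from the hinge axis; 171 mm above the bench when closed; it looks to the holder's +y when the bar is upright. Black handle 26 mm wide, 66 long, 16 thick; steel bar 16 x 12 mm. Closed, it lies clear beside the driver (holder y -39 to -105 mm). Axes move with the bar: -y along it to the free end, z out of this face.
- battery: Bystander: spare black battery pack, 105 x 70 x 57 mm, lying on the bench beside the holder. Origin: centre of its underside.
- jar: Bystander: glass jar with steel lid, 64 mm diameter, 75 mm high, beside the holder. Origin: centre of its underside.

How it is judged:
By the outcome, as a careful person would: the job done as asked, in the order asked, and still so for the second after the job is handed in, with the robot touching nothing.
It also fails if it takes over 48 s, if anything falls off the work surface, if the arm or the gripper's body presses on something with over 40 N, if the wrist force passes 120 N, or if a joint passes its speed limit or range.

### The arm

A 6-joint arm with a two-finger parallel gripper is mounted at the origin on the work surface. World frame = base frame: x ahead of the robot, y to its left, z up, the work surface at z = 0. Lengths are in m, angles in rad, forces in N, time in s.
With the tool pointing down it reaches from about 0.3 to 0.875 m from the base axis. Payload 6.4 kg.
Tool frame: the origin (TCP) lies on the centre line of the jaws, within the pads' length; the fingertips stand 14 mm ahead of it and the grasp point (between the pads) lies 5 mm behind it (robot.tip_reach is the distance from the TCP to the fingertips, in m); z points along the fingers, y is the direction in which the jaws open and shut (so a half turn about z gives the same grasp; the last joint's range is limited). The gripper opens to 88 mm and grips with 3 to 60 N. Pads are 18 mm wide; open, the fingers measure 123 mm over their backs; the gripper's body (75 mm by 187 mm) begins 45 mm behind the grasp point.
Start: joints at [-1.328, 0.181, 1.607, -0, 1.354, -0.206], TCP at [0.25, -0.518, 0.253] pointing down, gripper open.
Joint ranges: [-2.99, 2.99], [-0.89, 2.07], [0.3, 2.58], [-1.14, 4.28], [0, 2.63], [-3.12, 3.12]. Speed limits (rad/s): [2.57, 2.57, 3.01, 3.14, 3.14, 3.14].

### API

Orientations are given as a unit quaternion [x, y, z, w].
In Python, from cell import robot gives the robot as it stands.
- The arm moves only by the tool step_arm, never from a script. Its argument "steps" is a list of rows, each a list of 7 numbers: the shift along the tool's x, y, z as a fraction of full scale, then the turn, a rotation vector about the tool's x, y, z as a fraction of full scale, then the opening, from -1 (shut) to 1 (fully open), so that 0 is half open. A call has exactly 10 rows; each row is the pose to reach, as a shift and turn from the pose measured when the call began, along the tool's axes at that moment; what a row does not reach only later rows make up. Full scale, the value 1, is 0.75 m for a shift and 0.5 rad for a turn. A row lasts 1/10 s, in which the tool goes at most 50 mm and 8.59 degrees, less where a joint would pass 70% of its speed; a pose out of reach is approached as far as the arm can. A call with a number of a shift or a turn outside -1 to 1 is refused whole. A call with a gripper value outside its range is refused whole. The fingers move at their own pace and stop on an object; the grip force is fixed at half the most. Time passes only in rows, so rows that repeat a pose let the fingers close, or fill a call up. It gives the time, the measured TCP pose, the force and the opening at its end, in the units of the state.
- robot.observe(): the state, without advancing time (a new reading comes with each control period).
- robot.snapshot(name): name is "scene" or "top" or "wrist"; returns a dict with "pixels" (400x640x3 uint8, blue, green, red), "camera_matrix" (3x3 intrinsics, pixels), "D" ([k1, k2, p1, p2, k3] as OpenCV has them; the pictures are not rectified), "rvec" (rotation vector, rad) and "tvec" (3), from world to camera coordinates, as OpenCV has them; the wrist camera has in their place "tool_from_camera" (4x4, takes a point from camera to tool coordinates, whose origin is the TCP and whose axes are the flange's). Camera axes: x right, y down, z forward; pixel columns grow to the right and rows downward; lengths in m; the calibration is good to about 2 mm. A picture is of the moment at which its call begins: read the wrist's pose just before it. There is no depth.
- robot.close_job(): hands the job in, once; it reports no verdict.
The state is a dict: "clock": time; "q": joint angles; "joint_velocities": joint speeds; "joint_efforts": joint torques, N m; "tcp_pos": TCP position; "eef_rot": TCP orientation; "ft_force": force on the tool from outside, world axes, zero at the start; "moment": the same for the moment, N m; "grip_width": finger opening in m.
Only numpy, scipy, OpenCV 4.12 (cv2) and the standard library are available. Lean on these libraries where they do the work, as an engineer would, in place of code of your own. Each camera call takes 0.05 s, during which the arm holds its last target. There are 200 camera calls.

## Working session

There is one attempt and no reset: what is moved stays moved. The work goes in short steps, Python scripts to look and compute and a tool call to move; the robot and the scene stay as the last step left them, time stands still between calls to the robot, and variables do not carry over. Pictures are saved under pics/ and viewed, about 8 in all and at most 12, crops included, and the job is handed in when it is done.

Besides the shell and the picture viewer there is one more tool, called after "Call:" by a JSON object that holds its "fn" and its "kwargs", one argument or row to a line. step_arm: Moves the arm, as the interface text tells. Its arguments: {"type":"object","properties":{"steps":{"type":"array","items":{"type":"array","items":{"type":"number","minimum":-1,"maximum":1}}}},"required":["steps"]}

```bash
mkdir -p pics; ls; python3 - <<'E'
from cell import robot
import cv2,pickle
s=robot.observe();print(s)
d={}
for n in("scene","top"):
    p=robot.snapshot(n);d[n]=p;cv2.imwrite(f"pics/{n}0.png",p["pixels"])
    print(n,p["camera_matrix"],p["D"],p["rvec"],p["tvec"])
pickle.dump(d,open("s0.pkl","wb"))
E
```

```text
pics
{'clock': 0.0, 'q': array([-1.32833390e+00,  1.81525830e-01,  1.60796464e+00, -2.62282816e-05,
        1.35378636e+00, -2.06302581e-01]), 'joint_velocities': array([ 0.00160167, -0.00099225,  0.0002638 , -0.00116187,  0.00059355,
       -0.00088   ]), 'joint_efforts': array([ 4.02875112e-04, -4.33863223e+01, -3.41850328e+01,  7.03774206e-02,
        3.85774649e-02, -1.22269512e-04]), 'tcp_pos': array([ 0.24935242, -0.51757451,  0.25183962]), 'eef_rot': array([ 9.74930712e-01,  2.22507072e-01, -2.80261179e-05, -8.41717764e-04]), 'ft_force': array([ 0.26290074,  0.24825398, -0.29863259]), 'moment': array([ 0.01511148, -0.00577264,  0.06611904]), 'grip_width': 0.0884637013480488}
scene [[413.24718359   0.         325.19665361]
 [  0.         413.24718359 204.05966993]
 [  0.           0.           1.        ]] [-0.03691367  0.          0.          0.          0.        ] [ 1.57587621  1.95840691 -0.86313514] [ 0.0924548  -0.29755834  1.40189542]
top [[477.9992243    0.         315.67751688]
 [  0.         477.9992243  201.67883028]
 [  0.           0.           1.        ]] [0.03507517 0.         0.         0.         0.        ] [ 2.17995005 -2.14324362  0.06317064] [0.05250536 0.59491068 1.08898394]
```

View pics/scene0.png

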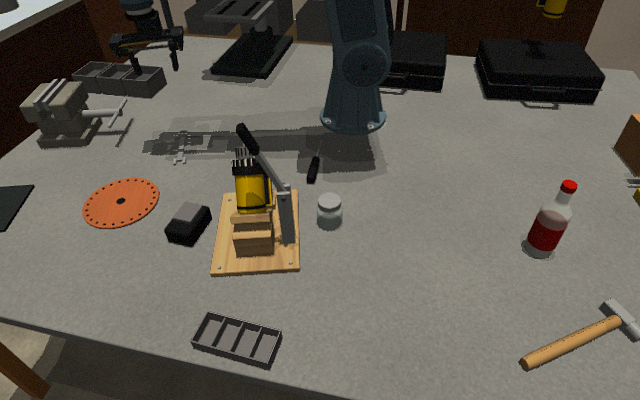

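View pics/top0.png

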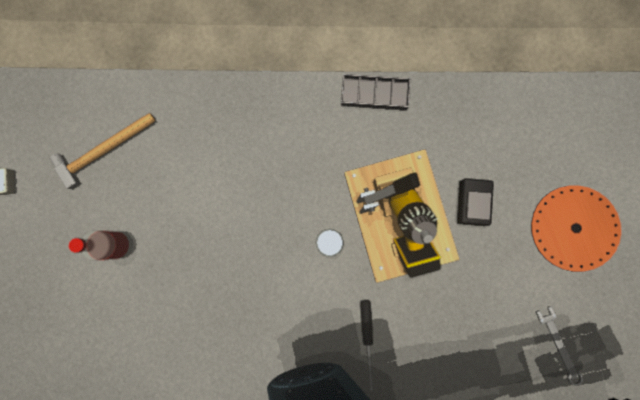

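```bash
cat > h.py <<'E'
import numpy as np,cv2,pickle
from scipy.spatial.transform import Rotation as R
def cam(p): # -> K,D,R world->cam,t
    return p["camera_matrix"],p["D"],R.from_rotvec(np.ravel(p["rvec"])).as_matrix(),np.ravel(p["tvec"])
def wristcam(p,s):
    T=np.eye(4);T[:3,:3]=R.from_quat(s["eef_rot"]).as_matrix();T[:3,3]=s["tcp_pos"]
    M=np.linalg.inv(T@p["tool_from_camera"]);return p["camera_matrix"],p["D"],M[:3,:3],M[:3,3]
def ray(c,uv):
    K,D,Rm,t=c;n=cv2.undistortPoints(np.array([[uv]],float),K,D)[0,0]
    d=Rm.T@np.array([*n,1]);return -Rm.T@t,d/np.linalg.norm(d)
def onz(c,uv,z):
    o,d=ray(c,uv);return o+d*(z-o[2])/d[2]
def proj(c,P):
    K,D,Rm,t=c;return cv2.projectPoints(np.atleast_2d(P).astype(float),cv2.Rodrigues(Rm)[0],t,K,D)[0][:,0]
def tri(a,b):
    (o,d),(p,e)=a,b;A=np.stack([d,-e],1);k=np.linalg.lstsq(A,p-o,rcond=None)[0]
    x,y=o+d*k[0],p+e*k[1];return (x+y)/2,np.linalg.norm(x-y)
E
python3 - <<'E'
from h import *
d=pickle.load(open("s0.pkl","rb"));t=d["top"];c=cam(t);im=t["pixels"]
hsv=cv2.cvtColor(im,cv2.COLOR_BGR2HSV)
m=cv2.inRange(hsv,(8,50,90),(28,255,255));m[:130]=0;m[300:]=0;m[:,:335]=0;m[:,470:]=0
pts=cv2.findNonZero(m);q=cv2.boxPoints(cv2.minAreaRect(pts));print(q)
for u in q: print(onz(c,u,.015))
print("camera",ray(c,(0,0))[0],ray(cam(d["scene"]),(0,0))[0])
a=cv2.resize(im[140:290,310:500],None,fx=4,fy=4,interpolation=cv2.INTER_CUBIC)
cv2.imwrite("pics/topc.png",a)
E
```

```text
[[342.9009  171.47606]
 [427.18082 147.07924]
 [459.75912 259.62238]
 [375.47922 284.01923]]
[ 6.67859932e-01 -2.35043764e-04  1.50000000e-02]
[ 0.72864917 -0.19821488  0.015     ]
[ 0.46604929 -0.27195891  0.015     ]
[ 0.40600135 -0.07888742  0.015     ]
camera [0.49557148 0.0282063  1.13849675] [1.21013498 0.19684809 0.74781266]
```

View pics/topc.png

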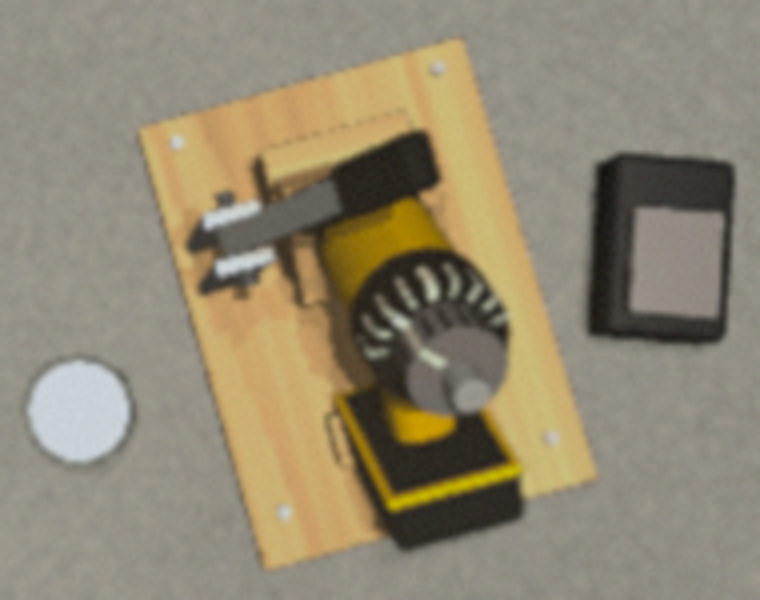

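```bash
cat > geo.py <<'E'
from h import *
yaw=np.radians(16.9);H=R.from_euler('z',yaw).as_matrix();O=np.array([.6005,-.127,0])
toh=lambda p:H.T@(p-O)
E
python3 - <<'E'
from geo import *
d=pickle.load(open("s0.pkl","rb"));c=cam(d["top"]);cs=cam(d["scene"])
q=[onz(c,(310+a/4,140+b/4),.015) for a,b in[(140,128),(463,40),(595,478),(268,568)]]
ctr=np.mean(q,0);e=(q[0]-q[3]+q[1]-q[2])/2;print(ctr,np.linalg.norm(e),np.degrees(np.arctan2(e[1],e[0])),np.linalg.norm(q[0]-q[1]))
print("orig",ctr+.035*e/np.linalg.norm(e))
f=lambda a,b:(310+a/4,140+b/4)
tip=onz(c,f(473,395),.237);print("tip",tip,toh(tip))
hg=onz(c,f(237,238),.172);print("hinge",hg,toh(hg))
# bar in plane x=hinge
for n,cc,uv in[("handle end top",c,f(435,160)),("handle mid top",c,f(390,178)),("scene end",cs,(243,126)),("scene handle inner",cs,(256,150))]:
    o,dd=ray(cc,uv);o=toh(o);dd=H.T@dd;P=o+dd*(toh(hg)[0]-o[0])/dd[0];print(n,P,np.degrees(np.arctan2(P[2]-.163,-(P[1]-.077))),np.hypot(P[2]-.163,P[1]-.077))
ax=H@[-np.sin(np.radians(35)),0,np.cos(np.radians(35))];C=tip-.033*ax;X=H@[np.cos(np.radians(35)),0,np.sin(np.radians(35))]
print("collar",C,ax)
for k in range(1,10):
    a=-(k-5)*np.radians(20)
    v=R.from_rotvec(ax*a).apply(X);u=proj(c,C-.0135*ax+.031*v)[0];print(k,(u-[310,140])*4, "front",(proj(c,C+.013*ax+.022*v)[0]-[310,140])*4)
E
```

```text
[ 0.56631667 -0.13802866  0.015     ] 0.26671344561540516 16.550059723032984 0.1974496756767902
orig [ 0.59986667 -0.12805881  0.015     ]
tip [ 0.50927526 -0.15511325  0.237     ] [-0.09545765 -0.00037991  0.237     ]
hinge [ 0.58724359 -0.05027001  0.172     ] [0.00962166 0.07726997 0.172     ]
handle end top [ 0.00962166 -0.00069783  0.30655761] 61.57637420293491 0.16323523014746666
handle mid top [0.00962166 0.01476605 0.27780492] 61.53857115283056 0.1305880288343629
scene end [0.00962166 0.01782362 0.32966049] 70.45150208363431 0.17685464328449182
scene handle inner [0.00962166 0.03453776 0.27359563] 68.99613673437017 0.11846701927461822
collar [ 0.52738585 -0.14961083  0.20996798] [-0.54880573 -0.16673993  0.81915204]
1 [378.61753078 351.27206422] front [413.62055618 378.10841526]
2 [382.83498305 332.27843911] front [416.81883204 364.41934663]
3 [394.15946898 314.41231551] front [425.14265793 351.56504925]
4 [411.27003121 299.9194784 ] front [437.61111503 341.14347684]
5 [432.06302746 290.65468939] front [452.69891879 334.467203  ]
6 [453.92399391 287.8065454 ] front [468.53021499 332.37853437]
7 [474.09418802 291.71946273] front [483.13157539 335.13006279]
8 [490.0622643  301.85188392] front [494.70064304 342.35394538]
9 [499.90437067 316.87569551] front [501.8429822  353.12367598]
```

```bash
cat >> geo.py <<'E'
RD=H@np.array([[0,1,0],[1,0,0],[0,0,-1.]])
def show(targets,s):
    R0=R.from_quat(s["eef_rot"]);p=s["tcp_pos"]
    for P,Rt in targets:
        sh=R0.inv().apply(np.array(P)-p)/.75;tu=(R0.inv()*R.from_matrix(Rt)).as_rotvec()/.5
        print(np.round(sh,3),np.round(tu,3))
hw=lambda y,z,x=.0096:O+H@[x,y,z+.014]  # tip position in holder -> world TCP
E
python3 - <<'E'
from geo import *
from cell import robot
s=robot.observe()
show([(s["tcp_pos"]+[0,0,.16],RD),(hw(.055,.40),RD)],s)
E
```

```text
[ 0.    -0.    -0.213] [-2.000e-03 -3.000e-03 -2.834e+00]
[ 0.672 -0.337 -0.215] [-2.000e-03 -3.000e-03 -2.834e+00]
```

Call:
{"fn": "step_arm", "kwargs": {
  "steps": [
    [0,0,-0.06,0,0,-0.2,-1],
    [0,0,-0.12,0,0,-0.4,-1],
    [0,0,-0.18,0,0,-0.6,-1],
    [0.04,-0.02,-0.213,0,0,-0.8,-1],
    [0.09,-0.045,-0.213,0,0,-1,-1],
    [0.15,-0.075,-0.213,0,0,-1,-1],
    [0.21,-0.105,-0.213,0,0,-1,-1],
    [0.27,-0.135,-0.213,0,0,-1,-1],
    [0.33,-0.165,-0.213,0,0,-1,-1],
    [0.38,-0.19,-0.213,0,0,-1,-1]
  ]
}}

```text
clock: 1.1
tcp_pos: [0.4454, -0.2635, 0.4118]
eef_rot: [0.889, 0.457, 0.0, -0.001]
ft_force: [-0.3, -0.3, -0.3]
grip_width: 0.0101
```

```bash
cat > p1.py <<'E'
from geo import *
from cell import robot
s=robot.observe();print(s["clock"],s["tcp_pos"],s["grip_width"],s["q"])
show([(hw(.055,.40),RD)],s)
E
python3 p1.py
```

```text
1.1 [ 0.44535849 -0.26348276  0.41176149] 0.010109534475057656 [-7.64545966e-01 -3.55253083e-02  1.52243180e+00  1.10224503e-03
  1.65633976e+00 -1.43124887e-01]
[ 0.323  0.012 -0.003] [-0.002 -0.004 -1.833]
```

Call:
{"fn": "step_arm", "kwargs": {
  "steps": [
    [0.04,0.001,0,0,0,-0.2,-1],
    [0.08,0.003,0,0,0,-0.4,-1],
    [0.12,0.005,0,0,0,-0.6,-1],
    [0.17,0.007,0,0,0,-0.8,-1],
    [0.22,0.008,0,0,0,-1,-1],
    [0.27,0.01,0,0,0,-1,-1],
    [0.3,0.011,0,0,0,-1,-1],
    [0.323,0.012,-0.003,0,0,-1,-1],
    [0.323,0.012,-0.003,0,0,-1,-1],
    [0.323,0.012,-0.003,0,0,-1,-1]
  ]
}}

```text
clock: 2.1
tcp_pos: [0.5935, -0.0722, 0.4142]
eef_rot: [0.749, 0.663, 0.0, -0.001]
ft_force: [0.0, -0.6, 0.1]
grip_width: 0.0004
```

```bash
cat >> p1.py <<'E'
p=robot.snapshot("wrist");a=p["pixels"];cv2.imwrite("pics/w1.png",a)
pickle.dump((p,s),open("w1.pkl","wb"))
E
python3 p1.py
```

```text
2.1 [ 0.59348249 -0.07220582  0.41416087] 0.00041558693854648387 [-3.19971306e-01  1.51457445e-01  1.32172279e+00  1.12361141e-03
  1.66984857e+00 -1.98640390e-01]
[0.001 0.    0.   ] [-0.002 -0.003 -0.832]
```

View pics/w1.png

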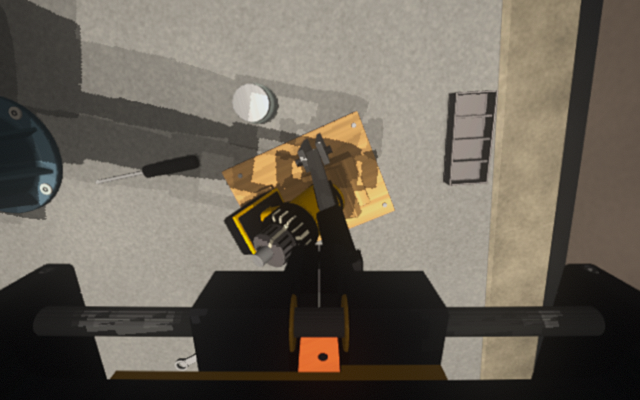

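```bash
python3 - <<'E'
from geo import *
p,s=pickle.load(open("w1.pkl","rb"));c=wristcam(p,s)
print("cam",toh(ray(c,(0,0))[0]))
for n,uv in[("hinge",(313,152)),("handle in",(335,208)),("end",(348,267))]:
    o,d=ray(c,uv);o=toh(o);d=H.T@d;P=o+d*(.0096-o[0])/d[0];print(n,P)
print(proj(c,s["tcp_pos"]+[0,0,-.014]))
h=np.array([.0096,.077,.163])
for th in(55,62,67,72):
    t=np.radians(th);u=np.array([0,-np.cos(t),np.sin(t)]);n=np.array([0,np.sin(t),np.cos(t)])
    for cc,nm in((c,"w"),(cam(pickle.load(open("s0.pkl","rb"))["top"]),"t"),(cam(pickle.load(open("s0.pkl","rb"))["scene"]),"s")):
        print(th,nm,[proj(cc,O+H@(h+u*r+n*.008))[0].round(0) for r in(.116,.149,.182)])
E
```

```text
cam [0.04144066 0.12625169 0.54791699]
hinge [0.0096     0.07681304 0.11915381]
handle in [0.0096     0.00106667 0.16887892]
end [ 0.0096     -0.01216683  0.3057352 ]
[[318.44362841 256.90340942]]
55 w [array([334., 223.]), array([343., 250.]), array([353., 281.])]
55 t [array([405., 186.]), array([418., 181.]), array([431., 176.])]
55 s [array([248., 155.]), array([236., 144.]), array([223., 133.])]
62 w [array([329., 215.]), array([337., 240.]), array([346., 270.])]
62 t [array([399., 187.]), array([410., 183.]), array([421., 178.])]
62 s [array([254., 152.]), array([244., 140.]), array([233., 128.])]
67 w [array([325., 208.]), array([332., 231.]), array([339., 259.])]
67 t [array([394., 189.]), array([404., 184.]), array([414., 180.])]
67 s [array([258., 150.]), array([250., 138.]), array([240., 124.])]
72 w [array([322., 200.]), array([326., 221.]), array([333., 247.])]
72 t [array([389., 190.]), array([397., 186.]), array([406., 182.])]
72 s [array([263., 149.]), array([256., 135.]), array([248., 122.])]
```

Call:
{"fn": "step_arm", "kwargs": {
  "steps": [
    [0,0,0,0,0,-0.25,-1],
    [0,0,0,0,0,-0.5,-1],
    [0,0,0,0,0,-0.7,-1],
    [0,0,0.03,0,0,-0.83,-1],
    [0,0,0.06,0,0,-0.83,-1],
    [0,0,0.1,0,0,-0.83,-1],
    [0,0,0.1,0,0,-0.83,-1],
    [0,0,0.1,0,0,-0.83,-1],
    [0,0,0.1,0,0,-0.83,-1],
    [0,0,0.1,0,0,-0.83,-1]
  ]
}}

```text
clock: 3.15
tcp_pos: [0.5939, -0.073, 0.3413]
eef_rot: [0.596, 0.803, 0.001, 0.001]
ft_force: [0.0, -0.0, -0.3]
grip_width: 0.0004
```

```bash
cat > p2.py <<'E'
from geo import *
from cell import robot
s=robot.observe();print(s["clock"],toh(s["tcp_pos"])-[0,0,.014],s["ft_force"])
T=[]
for th in(65,56,47,38,29,20,12,6,2,0,-1):
    t=np.radians(th);T.append((hw(.077-.17*np.cos(t)+.008*np.sin(t)+.009,.163+.17*np.sin(t)+.008*np.cos(t)),RD))
show(T,s)
E
python3 p2.py
```

```text
3.15 [0.0093362  0.05358175 0.32729538] [ 0.00136689 -0.03170572 -0.31783482]
[-0.043  0.     0.009] [ 0.004  0.    -0.005]
[-0.075  0.     0.025] [ 0.004  0.    -0.005]
[-0.104  0.     0.046] [ 0.004  0.    -0.005]
[-0.129  0.001  0.071] [ 0.004  0.    -0.005]
[-0.15  0.    0.1 ] [ 0.004  0.    -0.005]
[-0.166  0.     0.132] [ 0.004  0.    -0.005]
[-0.176  0.     0.162] [ 0.004  0.    -0.005]
[-0.181  0.     0.185] [ 0.004  0.    -0.005]
[-0.183  0.     0.201] [ 0.004  0.    -0.005]
[-0.183  0.     0.208] [ 0.004  0.    -0.005]
[-0.184  0.     0.212] [ 0.004  0.    -0.005]
```

Call:
{"fn": "step_arm", "kwargs": {
  "steps": [
    [-0.025,0,0.005,0,0,0,-1],
    [-0.043,0,0.009,0,0,0,-1],
    [-0.06,0,0.017,0,0,0,-1],
    [-0.075,0,0.025,0,0,0,-1],
    [-0.09,0,0.035,0,0,0,-1],
    [-0.104,0,0.046,0,0,0,-1],
    [-0.129,0,0.071,0,0,0,-1],
    [-0.15,0,0.1,0,0,0,-1],
    [-0.166,0,0.132,0,0,0,-1],
    [-0.166,0,0.132,0,0,0,-1]
  ]
}}

```text
clock: 4.15
tcp_pos: [0.628, -0.193, 0.2372]
eef_rot: [0.597, 0.802, -0.0, -0.003]
ft_force: [-0.3, 0.0, -1.5]
grip_width: 0.0005
```

```bash
python3 p2.py
```

```text
4.15 [ 0.00708336 -0.07114714  0.22316338] [-0.2713369  0.0242125 -1.5460476]
[ 0.124  0.002 -0.129] [-0.008 -0.01  -0.008]
[ 0.092  0.003 -0.113] [-0.008 -0.01  -0.008]
[ 0.063  0.003 -0.093] [-0.008 -0.01  -0.008]
[ 0.038  0.003 -0.068] [-0.008 -0.01  -0.008]
[ 0.017  0.003 -0.039] [-0.008 -0.01  -0.008]
[ 0.     0.003 -0.007] [-0.008 -0.01  -0.008]
[-0.01   0.003  0.023] [-0.008 -0.01  -0.008]
[-0.015  0.004  0.046] [-0.008 -0.01  -0.008]
[-0.017  0.004  0.062] [-0.008 -0.01  -0.008]
[-0.017  0.004  0.069] [-0.008 -0.01  -0.008]
[-0.018  0.004  0.073] [-0.008 -0.01  -0.008]
```

Call:
{"fn": "step_arm", "kwargs": {
  "steps": [
    [-0.005,0.003,0.01,0,0,0,-1],
    [-0.01,0.003,0.023,0,0,0,-1],
    [-0.013,0.003,0.035,0,0,0,-1],
    [-0.015,0.003,0.046,0,0,0,-1],
    [-0.017,0.003,0.055,0,0,0,-1],
    [-0.017,0.003,0.062,0,0,0,-1],
    [-0.017,0.003,0.067,0,0,0,-1],
    [-0.017,0.003,0.07,0,0,0,-1],
    [-0.017,0.003,0.072,0,0,0,-1],
    [-0.017,0.003,0.073,0,0,0,-1]
  ]
}}

```text
clock: 5.15
tcp_pos: [0.6336, -0.2043, 0.1852]
eef_rot: [0.597, 0.802, -0.0, -0.003]
ft_force: [-7.4, 3.7, 16.9]
grip_width: 0.0005
```

```bash
python3 p2.py|head -1; python3 - <<'E'
from geo import *
from cell import robot
p=robot.snapshot("top");q=robot.snapshot("scene")
a=cv2.resize(p["pixels"][140:290,310:500],None,fx=2.6,fy=2.6,interpolation=cv2.INTER_CUBIC)
b=cv2.resize(q["pixels"][90:240,170:360],None,fx=2.6,fy=2.6,interpolation=cv2.INTER_CUBIC)
cv2.imwrite("pics/b1.png",np.vstack([a,b])[:,:][:780] if 0 else cv2.resize(np.hstack([a,b]),(800,int(800*a.shape[0]/(2*a.shape[1])))))
E
```

```text
5.15 [ 0.00917917 -0.08361326  0.17120932] [-7.44349118  3.73987954 16.93050507]
```

View pics/b1.png

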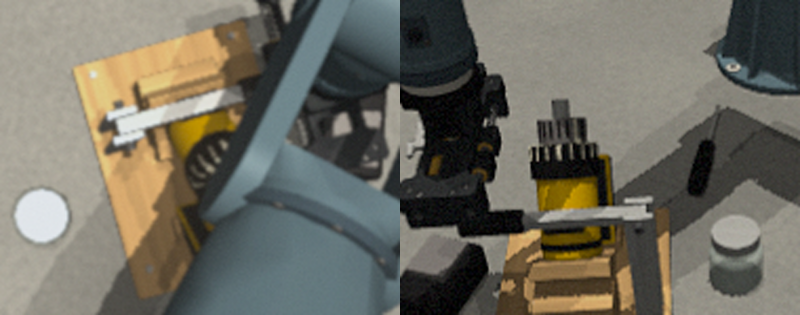

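```bash
cat >> geo.py <<'E'
ax=H@[-np.sin(np.radians(35)),0,np.cos(np.radians(35))];X=H@[np.cos(np.radians(35)),0,np.sin(np.radians(35))]
C=np.array([.5274,-.1496,.210])
def RC(phi=0): # jaws at phi deg clockwise from mark 5
    y=R.from_rotvec(-ax*np.radians(phi)).apply(X);return np.stack([np.cross(y,-ax),y,-ax],1)
E
python3 - <<'E'
from geo import *
from cell import robot
s=robot.observe();print(s["q"])
show([(s["tcp_pos"]+[0,0,.15],RC()),(C+ax*.11,RC())],s)
E
```

```text
[-4.90075478e-01  4.41218414e-01  1.41505446e+00  4.55561088e-04
  1.29057015e+00 -7.81448173e-01]
[ 0.001 -0.001 -0.2  ] [-1.229 -0.006 -0.01 ]
[ 0.111 -0.199 -0.152] [-1.229 -0.006 -0.01 ]
```

Call:
{"fn": "step_arm", "kwargs": {
  "steps": [
    [0,0,-0.05,0,0,0,-1],
    [0,0,-0.11,0,0,0,-1],
    [0,0,-0.17,0,0,0,-1],
    [0.01,-0.03,-0.21,-0.15,0,0,0],
    [0.04,-0.08,-0.21,-0.35,0,0,1],
    [0.07,-0.13,-0.2,-0.6,0,0,1],
    [0.09,-0.17,-0.19,-0.8,0,0,1],
    [0.111,-0.199,-0.18,-1,0,0,1],
    [0.111,-0.199,-0.18,-1,0,0,1],
    [0.111,-0.199,-0.18,-1,0,0,1]
  ]
}}

```text
clock: 6.25
tcp_pos: [0.4668, -0.1684, 0.3216]
eef_rot: [0.58, 0.777, 0.198, 0.146]
ft_force: [0.2, 0.6, 0.5]
grip_width: 0.0545
```

```bash
cat > p3.py <<'E'
from geo import *
from cell import robot
import sys
s=robot.observe();print(s["clock"],s["grip_width"],s["q"],s["ft_force"])
print("axial frame pos of TCP (mm): axial,X,Y",[round(1e3*float(v@(s["tcp_pos"]-C)),1) for v in(ax,X,H[:,1])])
show([(C+ax*float(z),RC(float(f))) for z,f in zip(sys.argv[1::2],sys.argv[2::2])],s)
E
python3 p3.py .09 0
```

```text
6.25 0.054484184976342304 [-0.86929433 -0.29145216  1.9892094   0.47609353  1.26736117 -1.26140856] [0.19742357 0.63296655 0.48625494]
axial frame pos of TCP (mm): axial,X,Y [127.8, 12.0, -0.3]
[ 0.    -0.01   0.052] [-0.228  0.002 -0.013]
```

Call:
{"fn": "step_arm", "kwargs": {
  "steps": [
    [0,-0.005,0.01,-0.12,0,0,1],
    [0,-0.01,0.02,-0.228,0,-0.01,1],
    [0,-0.01,0.035,-0.228,0,-0.01,1],
    [0,-0.01,0.052,-0.228,0,-0.01,1],
    [0,-0.01,0.052,-0.228,0,-0.01,1],
    [0,-0.01,0.052,-0.228,0,-0.01,1],
    [0,-0.01,0.052,-0.228,0,-0.01,1],
    [0,-0.01,0.052,-0.228,0,-0.01,1],
    [0,-0.01,0.052,-0.228,0,-0.01,1],
    [0,-0.01,0.052,-0.228,0,-0.01,1]
  ]
}}

```text
clock: 7.25
tcp_pos: [0.4783, -0.165, 0.2841]
eef_rot: [0.569, 0.766, 0.241, 0.18]
ft_force: [-0.2, 0.6, -0.8]
grip_width: 0.0879
```

```bash
cat > look.py <<'E'
from geo import *
from cell import robot
import sys
s=robot.observe();p=robot.snapshot("wrist");c=wristcam(p,s);pickle.dump((p,s),open("w.pkl","wb"))
tcp=proj(c,C)[0];print("C",tcp)
for k in(0,*range(1,10)):
    v=R.from_rotvec(-ax*(k-5)*np.radians(20)).apply(X);print(k,"mark",proj(c,C-.0135*ax+.031*v)[0].round(),"face",proj(c,C+.013*ax+.022*v)[0].round())
print("tip",proj(c,C+.033*ax)[0])
x,y=(tcp-[100,75]).astype(int);x=max(x,0);y=min(max(y,0),250);print("crop",x,y)
cv2.imwrite(sys.argv[1],cv2.resize(p["pixels"][y:y+150,x:x+200],None,fx=4,fy=4,interpolation=cv2.INTER_CUBIC))
E
python3 p3.py .007 0; python3 look.py pics/w2.png
```

```text
7.25 0.0879092835589137 [-0.91169567 -0.26815707  2.08476267  0.62332998  1.1603417  -1.41237272] [-0.23941396  0.57888882 -0.84056588]
axial frame pos of TCP (mm): axial,X,Y [90.2, 0.3, -0.5]
[ 0.001 -0.     0.111] [-0.     0.003 -0.003]
C [317.29157998 211.15433809]
0 mark [311. 171.] face [312. 189.]
1 mark [324. 171.] face [322. 189.]
2 mark [336. 175.] face [332. 193.]
3 mark [346. 183.] face [340. 199.]
4 mark [352. 194.] face [344. 207.]
5 mark [354. 206.] face [346. 217.]
6 mark [351. 218.] face [344. 226.]
7 mark [345. 228.] face [339. 234.]
8 mark [335. 235.] face [331. 239.]
9 mark [324. 239.] face [322. 243.]
tip [317.03916591 226.76257831]
crop 217 136
```

View pics/w2.png

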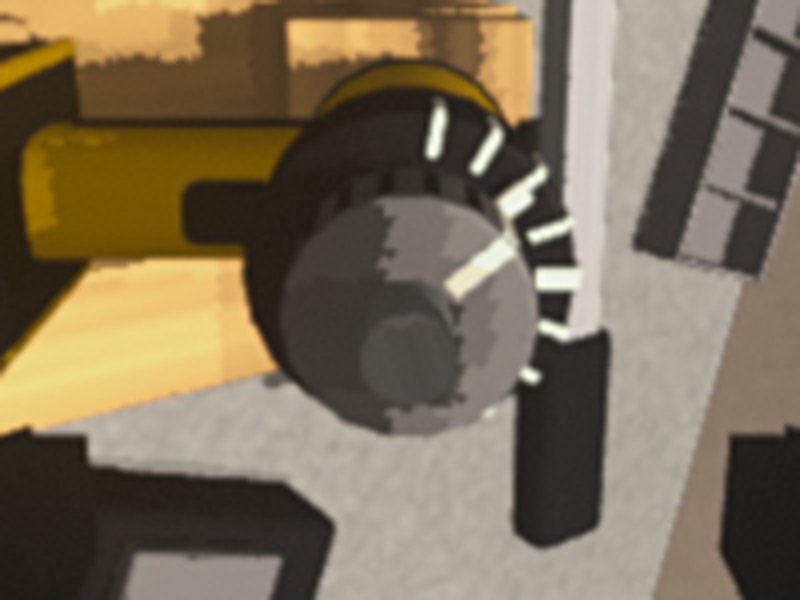

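Call:
{"fn": "step_arm", "kwargs": {
  "steps": [
    [0.001,0.001,0.02,0,0,0,1],
    [0.002,0.001,0.04,0,0,0,1],
    [0.002,0.001,0.06,0,0,0,1],
    [0.002,0.001,0.08,0,0,0,1],
    [0.002,0.001,0.095,0,0,0,1],
    [0.002,0.001,0.105,0,0,0,1],
    [0.002,0.001,0.11,0,0,0,1],
    [0.002,0.001,0.11,0,0,0,1],
    [0.002,0.001,0.11,0,0,0,1],
    [0.002,0.001,0.11,0,0,0,1]
  ]
}}

```text
clock: 8.3
tcp_pos: [0.5238, -0.1501, 0.2174]
eef_rot: [0.569, 0.766, 0.241, 0.18]
ft_force: [-0.4, 0.1, -0.0]
grip_width: 0.088
```

```bash
python3 p3.py .007 0; python3 look.py pics/w3.png
```

```text
8.3 0.08800602339299375 [-0.7950155  -0.09144667  2.08423368  0.67242178  0.95259657 -1.43358216] [-0.36421016  0.06016483 -0.02254147]
axial frame pos of TCP (mm): axial,X,Y [8.1, 1.3, 0.6]
[-0.001 -0.002  0.002] [ 0.001  0.005 -0.002]
C [314.7026952  263.12852516]
0 mark [305. 202.] face [306. 237.]
1 mark [324. 202.] face [322. 236.]
2 mark [342. 208.] face [337. 241.]
3 mark [357. 220.] face [349. 251.]
4 mark [366. 235.] face [356. 263.]
5 mark [368. 252.] face [358. 276.]
6 mark [364. 267.] face [355. 289.]
7 mark [354. 281.] face [347. 300.]
8 mark [340. 291.] face [336. 308.]
9 mark [324. 296.] face [322. 312.]
tip [313.69582414 300.99134805]
crop 214 188
```

View pics/w3.png

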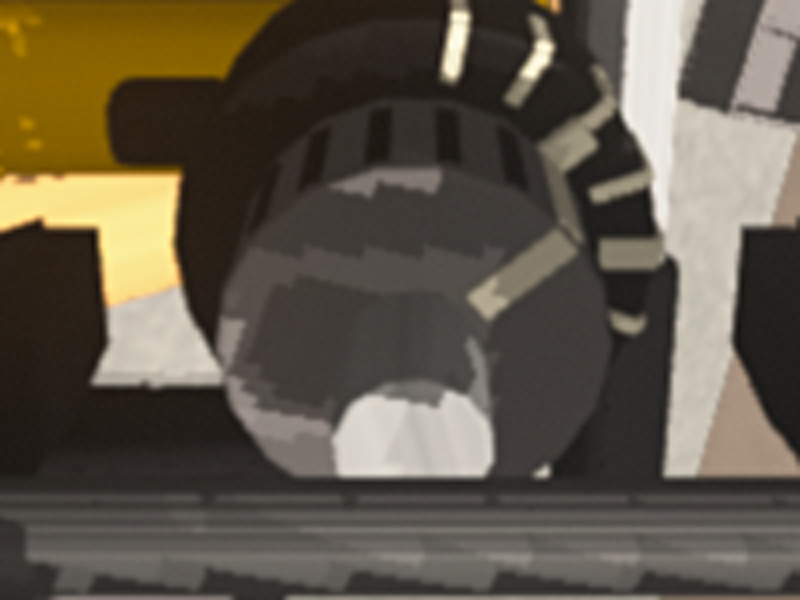

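Call:
{"fn": "step_arm", "kwargs": {
  "steps": [
    [0,0,0.001,0,0,0,-1],
    [0,0,0.001,0,0,0,-1],
    [0,0,0.001,0,0,0,-1],
    [0,0,0.001,0,0,0,-1],
    [0,0,0.001,0,0,0,-1],
    [0,0,0.001,0,0,0,-1],
    [0,0,0.001,0,0,0,-1],
    [0,0,0.001,0,0,0,-1],
    [0,0,0.001,0,0,0,-1],
    [0,0,0.001,0,0,0,-1]
  ]
}}

```text
clock: 9.35
tcp_pos: [0.5236, -0.1501, 0.2163]
eef_rot: [0.569, 0.766, 0.241, 0.18]
ft_force: [-5.1, -1.4, 0.6]
grip_width: 0.0492
```

```bash
python3 p3.py .007 0 .007 60
```

```text
9.35 0.049213628335640816 [-0.79456231 -0.08972561  2.0846136   0.67171294  0.95104844 -1.43398093] [-5.07612369 -1.42145831  0.575647  ]
axial frame pos of TCP (mm): axial,X,Y [7.3, 0.6, 0.6]
[-0.001 -0.001  0.   ] [-0.002  0.005 -0.002]
[-0.001 -0.001  0.   ] [1.000e-03 5.000e-03 2.092e+00]
```

Call:
{"fn": "step_arm", "kwargs": {
  "steps": [
    [0,0,0,0,0,0.12,-1],
    [0,0,0,0,0,0.24,-1],
    [0,0,0,0,0,0.36,-1],
    [0,0,0,0,0,0.48,-1],
    [0,0,0,0,0,0.6,-1],
    [0,0,0,0,0,0.72,-1],
    [0,0,0,0,0,0.84,-1],
    [0,0,0,0,0,0.94,-1],
    [0,0,0,0,0,1,-1],
    [0,0,0,0,0,1,-1]
  ]
}}

```text
clock: 10.35
tcp_pos: [0.5233, -0.1501, 0.2161]
eef_rot: [0.741, 0.601, 0.277, 0.114]
ft_force: [-6.0, -1.1, 1.0]
grip_width: 0.0494
```

```bash
python3 p3.py .007 60
```

```text
10.35 0.04935905856977056 [-0.79483889 -0.08980687  2.08495917  0.67104387  0.95140118 -0.93368121] [-6.04526925 -1.05189249  1.03275514]
axial frame pos of TCP (mm): axial,X,Y [7.3, 0.2, 0.7]
[-0.001  0.     0.   ] [0.    0.005 1.092]
```

Call:
{"fn": "step_arm", "kwargs": {
  "steps": [
    [0,0,0,0,0,0.12,-1],
    [0,0,0,0,0,0.24,-1],
    [0,0,0,0,0,0.36,-1],
    [0,0,0,0,0,0.48,-1],
    [0,0,0,0,0,0.6,-1],
    [0,0,0,0,0,0.72,-1],
    [0,0,0,0,0,0.84,-1],
    [0,0,0,0,0,0.94,-1],
    [0,0,0,0,0,1,-1],
    [0,0,0,0,0,1,-1]
  ]
}}

```text
clock: 11.35
tcp_pos: [0.523, -0.1499, 0.2159]
eef_rot: [0.867, 0.399, 0.297, 0.042]
ft_force: [-6.2, -0.1, 2.2]
grip_width: 0.0494
```

```bash
python3 p3.py .007 60
```

```text
11.35 0.049376169499940795 [-0.79507246 -0.08999854  2.08533471  0.67058291  0.95201445 -0.43323252] [-6.24805219 -0.11000423  2.22475368]
axial frame pos of TCP (mm): axial,X,Y [7.3, -0.1, 1.0]
[-0.001  0.001  0.   ] [0.    0.005 0.091]
```

Call:
{"fn": "step_arm", "kwargs": {
  "steps": [
    [0,0,0,0,0,0.05,-1],
    [0,0,0,0,0,0.1,-1],
    [0,0,0,0,0,0.1,-1],
    [0,0,0,0,0,0.1,-1],
    [0,0,0,0,0,0.1,1],
    [0,0,0,0,0,0.1,1],
    [0,0,0,0,0,0.1,1],
    [0,0,0,0,0,0.1,1],
    [0,0,0,0,0,0.1,1],
    [0,0,0,0,0,0.1,1]
  ]
}}

```text
clock: 12.35
tcp_pos: [0.523, -0.1499, 0.216]
eef_rot: [0.876, 0.377, 0.298, 0.034]
ft_force: [0.4, 0.5, -0.1]
grip_width: 0.088
```

```bash
python3 p3.py .09 60
```

```text
12.35 0.08797381274382565 [-0.79503637 -0.08996286  2.08527526  0.67066555  0.95203404 -0.38327844] [ 0.41651352  0.46838804 -0.06250509]
axial frame pos of TCP (mm): axial,X,Y [7.3, -0.1, 1.0]
[-0.001  0.001 -0.11 ] [ 0.     0.005 -0.009]
```

Back out along the axis, then look.

Call:
{"fn": "step_arm", "kwargs": {
  "steps": [
    [0,0,-0.02,0,0,0,1],
    [0,0,-0.05,0,0,0,1],
    [0,0,-0.09,0,0,0,1],
    [0,0,-0.13,0,0,0,1],
    [0,0,-0.16,0,0,0,1],
    [0,0,-0.16,0,0,0,1],
    [0,0,-0.16,0,0,0,1],
    [0,0,-0.16,0,0,0,1],
    [0,0,-0.16,0,0,0,1],
    [0,0,-0.16,0,0,0,1]
  ]
}}

```text
clock: 13.35
tcp_pos: [0.4574, -0.1691, 0.3133]
eef_rot: [0.876, 0.378, 0.298, 0.033]
ft_force: [0.1, -0.1, 0.3]
grip_width: 0.0881
```

```bash
python3 p3.py .12 60; python3 look.py pics/w4.png; cat > fin.py <<'E'
from geo import *
from cell import robot
q=robot.snapshot("scene");cv2.imwrite("pics/s9.png",cv2.resize(q["pixels"][90:280,140:360],None,fx=3,fy=3,interpolation=cv2.INTER_CUBIC))
E
python3 fin.py
```

```text
13.35 0.08810240412890079 [-0.96481941 -0.33890536  2.07537844  0.60855742  1.25851985 -0.35650465] [ 0.06312732 -0.14607387  0.32651495]
axial frame pos of TCP (mm): axial,X,Y [126.3, -0.2, 1.7]
[-0.001  0.002  0.008] [-0.004  0.004 -0.01 ]
C [319.67520561 200.32851786]
0 mark [289. 186.] face [296. 197.]
1 mark [295. 176.] face [300. 189.]
2 mark [303. 169.] face [307. 184.]
3 mark [314. 165.] face [315. 181.]
4 mark [325. 165.] face [324. 181.]
5 mark [336. 169.] face [332. 184.]
6 mark [345. 176.] face [339. 189.]
7 mark [350. 185.] face [343. 196.]
8 mark [352. 196.] face [345. 205.]
9 mark [349. 206.] face [343. 213.]
tip [319.71607765 212.29342084]
crop 219 125
```

View pics/w4.png

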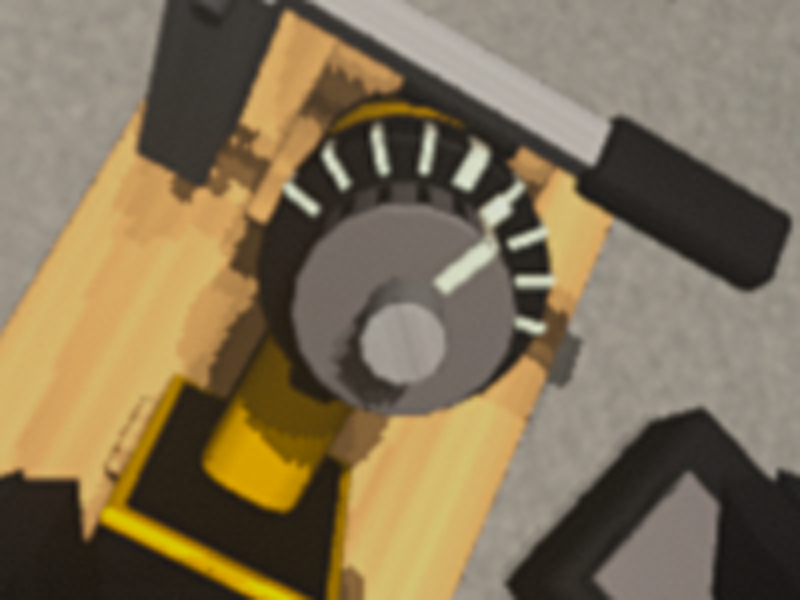

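View pics/s9.png

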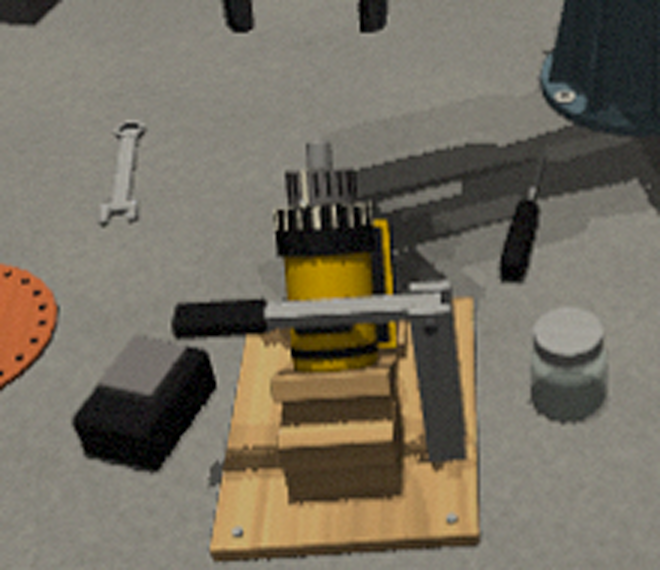

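```bash
python3 - <<'E'
from geo import *
from cell import robot
d=pickle.load(open("s0.pkl","rb"));c=cam(d["scene"]);h=np.array([.0096,.077,.163])
for th in(0,3,6):
    t=np.radians(th);u=np.array([0,-np.cos(t),np.sin(t)]);n=np.array([0,np.sin(t),np.cos(t)])
    print(th,[((proj(c,O+H@(h+u*r+n*.008+[.013,0,0]))[0]-[140,90])*3).round() for r in(.116,.182)])
p=robot.snapshot("top")["pixels"].astype(int);a=d["top"]["pixels"].astype(int)
for n,(x,y,w,e) in dict(jar=(314,228,30,30),bat=(455,176,42,52)).items(): print(n,np.abs(p-a)[y:y+e,x:x+w].mean())
s=robot.observe();print(s["ft_force"],s["clock"])
E
```

```text
0 [array([261., 317.]), array([167., 323.])]
3 [array([261., 310.]), array([165., 313.])]
6 [array([260., 304.]), array([163., 302.])]
jar 10.998888888888889
bat 6.962148962148962
[-0.32939378  0.3608792  -0.55058153] 13.5
```

```bash
python3 -c "
from cell import robot
print(robot.close_job())"
```

```text
the job is handed in; nothing more can be done
None
```

The hold-down bar is fully down and the clutch collar is at 6. I handed the job in at about 13.5 s.

- **Bar:** I pushed the handle down with the closed fingertips until it met a firm stop. The tips stood 171 mm above the bench, which is the closed height, with about 17 N against them. The scene and wrist pictures taken afterwards show the bar still level across the driver.
- **Collar:** It started at 3. I gripped it along the driver's axis (49 mm opening), turned it about 60° clockwise, let go and backed out. The last wrist picture shows the pointer on the first mark clockwise of the wide middle one, which is 6.
- **Battery and jar:** Both are at the same pixels as at the start in the scene view, to about 1 px. A raw top-view comparison gave small brightness differences there (7 to 11 grey levels). I put these down to the arm's shadow and did not check further.
- **At hand-in:** The gripper was open and about 120 mm clear of the collar, with only sensor noise on the wrist force.

I did not measure the bar's final angle from pixels beyond seeing that it was level. That it is fully closed rests mainly on the height and force at the stop.

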